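# Stamp the end-cap blanks and stack them by size

### The job

Stamp the two or three loose round steel blanks in the hand press, one at a time from the largest to the smallest: lay the blank flat in the middle of the pull-out slide, push the slide fully home, press the red palm head right down to its stop, let it come back up, then pull the slide out and unload. Stack the stamped blanks flat and centred on the round plywood plate in the same order, the largest at the bottom, and finish with the slide pushed fully home. Leave the other things on the bench alone.

Things in the scene. Friction and masses are not known exactly. Their poses are not given: they have to be found in the camera images.
- press: green hand stamping press, bolted down; place and yaw vary. Origin on the bench under the ram axis, z up; its +x points to its column at the back, so the slide comes out along its -x, towards the robot. Head 60 mm wide, from 28 mm in front of the ram axis to 113 mm behind it, 100 to 142 mm above the bench; base 110 mm wide, 12 mm high; bed reaches 200 mm in front. Blanks go in and out only on the slide
- slide (a joint): pull-out work slide of the press, a dark steel plate 100x100 mm, flat top 26 mm above the bench, with scribed setting rings; 0 = fully home (nest under the ram), 0.11 = fully out (m). Stays where it is left; about 2 N of friction. A blank rides on it by friction only, so move it smoothly
- nest (a point): middle of the slide's flat top, where the blank lies (26 mm above the bench, on the ram axis when the slide is home); moves with the slide; axes as the press's. To the left of the press stand an oil can 172 mm high, a mug and a toolbox about 0.2 m high
- slide_knob (a point): middle of the grip of the slide's upright black knob, 22 mm diameter, from 26 to 64 mm above the bench, standing 95 mm in front of (press -x) the nest centre; moves with the slide
- plunger (a joint): travel of the sprung red palm head and ram; 0 = up, 0.022 = down on its stop (m). Spring force about 3 N at the top and 9 N at the stop; it returns by itself when let go
- palm_top (a point): centre of the top of the red mushroom palm head, 54 mm diameter; 198 mm above the bench when up, 176 mm on the stop; pressed straight down
- stamp_face (a point): underside of the 15 mm round stamp at the foot of the ram; 63.3 mm above the bench when up, 41.3 mm on the stop, where it meets the top of a blank lying on the slide
- pallet_top (a point): centre of the top of the round plywood pallet plate, 120 mm diameter, 8 mm thick, fixed to the bench, with scribed setting rings; the stack goes here. A rusty pipe frame, up to 50 mm high, lies to its left; the clear bench between that frame and the press, x 0.42 to 0.62, y -0.12 to 0.02, is where the blanks start
- blank_64: round bright steel end-cap blank, 64 mm diameter, 15 mm thick, lying flat on the bench; origin at the centre of its underside, z up; about 0.38 kg; the largest of four sizes, of which two or three are present
- blank_56: round bright steel end-cap blank, 56 mm diameter, 15 mm thick, lying flat on the bench; origin at the centre of its underside, z up; about 0.29 kg; the second largest of four sizes, of which two or three are present
- blank_48: round bright steel end-cap blank, 48 mm diameter, 15 mm thick, lying flat on the bench; origin at the centre of its underside, z up; about 0.21 kg; the third largest of four sizes, of which two or three are present
- blank_40: round bright steel end-cap blank, 40 mm diameter, 15 mm thick, lying flat on the bench; origin at the centre of its underside, z up; about 0.15 kg; the smallest of four sizes, of which two or three are present
- tape_measure: grey and yellow pocket tape measure, bystander, 47x96x69 mm, origin under it; leave it alone
- nut_m16: rusty brown hexagon nut, bystander, 28x24x18 mm; leave it alone
- nut_m16_b: rusty brown hexagon nut, bystander, 28x24x18 mm; leave it alone
Things that resemble listed ones, but are neither listed nor needed, are in the scene too. Leave any green, orange or yellow look-alike of the blank_64 alone.

How it is judged (in metres and radians):
On the way, in this order (a step that is already met when the one before it is completed fails the run):
1. the 64 mm blank, lying centred (8 mm) on the slide under the ram, has been stamped: the plunger is down on its stop (last 2.5 mm) above it (horizontal distance between blank_64 and stamp_face below 0.008 m and z of stamp_face in the frame of blank_64 between 0.011 and 0.0178 m and angle between blank_64's own z axis and vertical below 0.06 rad), for 0.2 s.
2. the 56 mm blank, lying centred (8 mm) on the slide under the ram, has been stamped: the plunger is down on its stop (last 2.5 mm) above it (horizontal distance between blank_56 and stamp_face below 0.008 m and z of stamp_face in the frame of blank_56 between 0.011 and 0.0178 m and angle between blank_56's own z axis and vertical below 0.06 rad), for 0.2 s.
3. the 48 mm blank, lying centred (8 mm) on the slide under the ram, has been stamped: the plunger is down on its stop (last 2.5 mm) above it (horizontal distance between blank_48 and stamp_face below 0.008 m and z of stamp_face in the frame of blank_48 between 0.011 and 0.0178 m and angle between blank_48's own z axis and vertical below 0.06 rad), for 0.2 s.
4. the 40 mm blank, lying centred (8 mm) on the slide under the ram, has been stamped: the plunger is down on its stop (last 2.5 mm) above it (horizontal distance between blank_40 and stamp_face below 0.008 m and z of stamp_face in the frame of blank_40 between 0.011 and 0.0178 m and angle between blank_40's own z axis and vertical below 0.06 rad), for 0.2 s.
At the end, for the whole second after the job is handed in: Every blank present lies flat in one stack on the round plate, each within 7 mm of the plate's centre, larger always below smaller, at rest; the slide is home (within 6 mm) and the palm head is up (within 3 mm) (horizontal distance between each of blank_64, blank_56, blank_48, blank_40 and pallet_top below 0.007 m and angle between each of blank_64, blank_56, blank_48, blank_40's own z axis and vertical below 0.06 rad and linear speed of each of blank_64, blank_56, blank_48, blank_40 below 0.02 m/s and z of each of blank_56, blank_48, blank_40 in the frame of blank_64 above 0.013 m and z of each of blank_48, blank_40 in the frame of blank_56 above 0.013 m and z of blank_40 in the frame of blank_48 above 0.013 m and value of joint slide below 0.006 m and value of joint plunger below 0.003 m); the robot touches nothing.
It fails at once if the tape measure is disturbed (moved over 30 mm) (distance of tape_measure from where it was at the start of the episode above 0.03 m).
It fails at once if the nut m16 is disturbed (moved over 30 mm) (distance of nut_m16 from where it was at the start of the episode above 0.03 m).
It fails at once if the nut m16 b is disturbed (moved over 30 mm) (distance of nut_m16_b from where it was at the start of the episode above 0.03 m).
Of blank_64, blank_56, blank_48, blank_40 only 2 to 3 are there at a start; the rules pass over those that are not, and their reading is None.
At some moment in a run one of blank_64, blank_56, blank_48, blank_40 may be knocked a few centimetres aside while the robot is not near it.
Once in a run the grip may slacken for a moment while it holds something.
It also fails if it takes over 210 s, if anything falls off the work surface, if the arm or the gripper's body presses on something with over 40 N, if the wrist force passes 120 N, or if a joint passes its speed limit or range.

### The arm

A 7-joint arm with a two-finger parallel gripper is mounted at the origin on a cart in front of the work surface, level with it; the furniture and walls round the work are solid. World frame = base frame: x ahead of the robot, y to its left, z up, the work surface at z = 0. Lengths are in m, angles in degrees, forces in N, time in s.
With the tool pointing down it reaches from about 0.425 to 0.875 m from the base axis. Payload 4.7 kg.
Tool frame: the origin (TCP) lies midway between the tips of the shut fingers; the grasp point (between the pads) lies 19 mm behind it; z points along the fingers, y is the line along which they close (so a half turn about z gives the same grasp; the last joint's range is limited). The gripper opens to 85 mm and grips with 20 to 120 N. Pads are 22 mm wide; open, the fingers measure 114 mm over their backs; the gripper's body (76 mm by 85 mm) begins 54 mm behind the grasp point. The pads swing forward as they close: fully open they stand 13 mm farther back than shut.
Start: joints at [70.651, 18.392, -4.016, 83.108, 1.295, 78.541, -3.26], TCP at [0.224, -0.61, 0.231] pointing down, gripper open.
Joint ranges: [-163.93, 163.93], [-17.29, 119.83], [-79.2, 71.16], [3.27, 140.29], [-89.18, 269.18], [5.43, 117.66], [-154.24, 154.24]. Speed limits (degrees/s): [147.25, 147.25, 180, 180, 180, 180, 180].

### API

Orientations are given as [roll, pitch, yaw] about the fixed x, y, z axes, in that order (R = Rz(yaw) Ry(pitch) Rx(roll)).
In Python, from station import movep, movel, move_joints, command_gripper, wait, inverse_kinematics, read_state, read_camera, Unreachable, sign_off, trace gives the robot as it stands. Calls block until the motion is done:
- movep(position, orientation): joint-space move of the TCP to a pose.
- movel(position, orientation=None, v=0.15): straight line of the TCP; orientation=None keeps the orientation; v is the mean speed in m/s.
- move_joints(angles): joint-space move.
- command_gripper(opening, grasp_force=None): opening from 0.0 (shut) to 1.0 (fully open); grasp_force is the grip in N (None keeps the last); returns when the fingers have stopped.
- wait(seconds).
- inverse_kinematics(position, orientation): joint angles nearest the present ones, or None.
- read_state(): the state.
- read_camera(name): name is "scene" or "top"; returns a dict with "image" (420x560x3 uint8, blue, green, red), "fx", "fy", "cx", "cy" (pixels), "k1" (the pictures are not rectified: a ray, as slopes to the right and down, at radius r is drawn at 1 + k1 r^2 times it, then the intrinsics apply), "R" (3x3) and "t" (3): a world point X has camera coordinates R X + t. Camera axes: x right, y down, z forward; pixel columns grow to the right and rows downward; lengths in m; the calibration is good to about 2 mm. A picture is of the moment at which its call begins. There is no depth.
A pose or a line that the arm cannot do raises Unreachable and nothing moves.
- sign_off(): hands the job in; it is judged then, once.
Trained networks look in a picture, given as the dict that the camera call returned (one of the last four; its "shot" number tells which), for a name from the list of things; names that differ only in an ending like _2 or _b are one class to them, and where a whole thing is asked for, a point or a joint stands for the part that bears it (a point fixed in the world has none). Each returns a list of dicts, best first, with "p" (0 to 1); they miss things now and then, are a little off and sometimes report something else, mostly with a low value. They report only what shows in the picture. A call takes as long as a camera call. They do not tell look-alikes from the thing itself.
- trace(name, picture): "region" (420x560 bool, what is visible of it) and "box" ([centre column, centre row, width, height] in pixels, round what is visible of it).
The state is a dict: "time": time; "joint_pos": joint angles; "qd": joint speeds; "tau": joint torques, N m; "position": TCP position; "tool_rot": TCP orientation; "wrist_force": force on the tool from outside, world axes, zero at the start; "ft_torque": the same for the moment, N m; "width": opening from 0.0 (shut) to 1.0 (fully open); "finger_force": force on a finger pad.
Only numpy, scipy, OpenCV 4.12 (cv2) and the standard library are available. Lean on these libraries where they do the work, as an engineer would, in place of code of your own. Each camera call takes 0.05 s, during which the arm holds its last target. There are 200 camera calls.

## Working session

There is one attempt and no reset: what is moved stays moved. The work goes in short steps, each a Python script; the robot and the scene stay as the last script left them, time stands still between calls to the robot, and variables do not carry over. Pictures are saved under pics/ and viewed, at most 14 in all, crops included, and the job is handed in when it is done.

```bash
ls; mkdir -p pics; python3 - <<'E'
from station import *
import cv2,numpy as np
s=read_state();print({k:np.round(v,3).tolist() for k,v in s.items()})
for n in("top","scene"):
    p=read_camera(n);cv2.imwrite(f"pics/{n}0.png",p["image"])
    print(n,p["fx"],p["cx"],p["cy"],p["k1"],np.round(p["R"],3).tolist(),np.round(p["t"],3).tolist(), (-np.array(p["R"]).T@p["t"]).round(3))
    for m in("blank_64","blank_56","blank_48","blank_40","slide","slide_knob","plunger","press","tape_measure","nut_m16"):
        print(m,[(round(d["p"],2),np.round(d["box"]).tolist()) for d in trace(m,p)])
print(read_state()["time"])
E
```

```text
pics
{'time': 0.0, 'joint_pos': [70.652, 18.439, -4.014, 83.176, 1.293, 78.538, -3.26], 'qd': [-0.009, 0.076, -0.006, 0.045, -0.023, 0.037, -0.063], 'tau': [-0.0, -49.359, -0.382, -31.434, 0.013, 0.011, -0.0], 'position': [0.224, -0.61, 0.23], 'tool_rot': [-179.892, 0.005, 20.156], 'wrist_force': [0.892, -0.282, -0.07], 'ft_torque': [0.011, 0.009, 0.032], 'finger_force': 0.0, 'width': 1.001}
top 470.474228013093 283.97736571832525 214.87957962422016 -0.034303634458566004 [[-0.005, -1.0, 0.0], [-0.98, 0.005, -0.199], [0.199, -0.001, -0.98]] [-0.096, 0.526, 1.24] [ 0.268 -0.097  1.32 ]
blank_64 [(0.91, [356.0, 306.0, 25.0, 24.0]), (0.84, [287.0, 235.0, 22.0, 26.0]), (0.72, [419.0, 276.0, 34.0, 21.0]), (0.69, [153.0, 249.0, 23.0, 20.0]), (0.62, [284.0, 197.0, 15.0, 18.0]), (0.57, [246.0, 192.0, 20.0, 22.0]), (0.47, [246.0, 237.0, 14.0, 9.0])]
blank_56 [(0.91, [356.0, 306.0, 25.0, 24.0]), (0.84, [287.0, 235.0, 22.0, 26.0]), (0.72, [419.0, 276.0, 34.0, 21.0]), (0.69, [153.0, 249.0, 23.0, 20.0]), (0.62, [284.0, 197.0, 15.0, 18.0]), (0.57, [246.0, 192.0, 20.0, 22.0]), (0.47, [246.0, 237.0, 
[... 1386 characters left out ...]
14.0]), (0.53, [288.0, 242.0, 17.0, 14.0])]
blank_48 [(0.75, [236.0, 236.0, 18.0, 16.0]), (0.74, [198.0, 312.0, 20.0, 25.0]), (0.61, [366.0, 255.0, 15.0, 14.0]), (0.53, [288.0, 242.0, 17.0, 14.0])]
blank_40 [(0.75, [236.0, 236.0, 18.0, 16.0]), (0.74, [198.0, 312.0, 20.0, 25.0]), (0.61, [366.0, 255.0, 15.0, 14.0]), (0.53, [288.0, 242.0, 17.0, 14.0])]
slide [(0.59, [205.0, 256.0, 44.0, 42.0]), (0.54, [203.0, 243.0, 74.0, 92.0])]
slide_knob [(0.79, [206.0, 255.0, 43.0, 44.0])]
plunger [(0.46, [185.0, 215.0, 15.0, 13.0])]
press [(0.73, [201.0, 246.0, 78.0, 93.0]), (0.61, [288.0, 243.0, 17.0, 14.0])]
tape_measure [(0.82, [384.0, 212.0, 28.0, 20.0])]
nut_m16 [(0.39, [246.0, 207.0, 10.0, 9.0])]
1.1
```

```bash
python3 - <<'E'
import cv2
a=cv2.imread("pics/top0.png")[90:330,130:450];cv2.imwrite("pics/top0c.png",cv2.resize(a,(800,600),interpolation=cv2.INTER_CUBIC))
a=cv2.imread("pics/scene0.png")[170:350,150:390];cv2.imwrite("pics/scene0c.png",cv2.resize(a,(800,600),interpolation=cv2.INTER_CUBIC))
E
```

```text
(no output)
```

View pics/top0c.png

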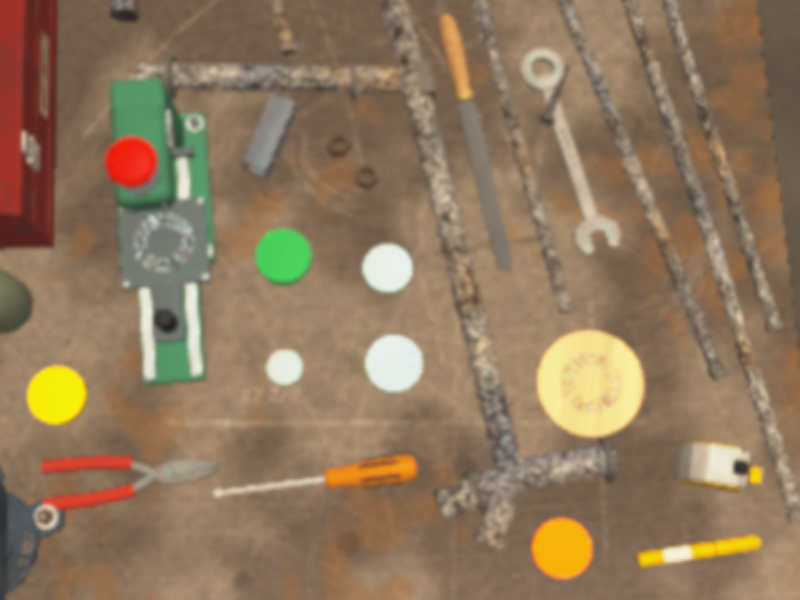

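View pics/scene0c.png

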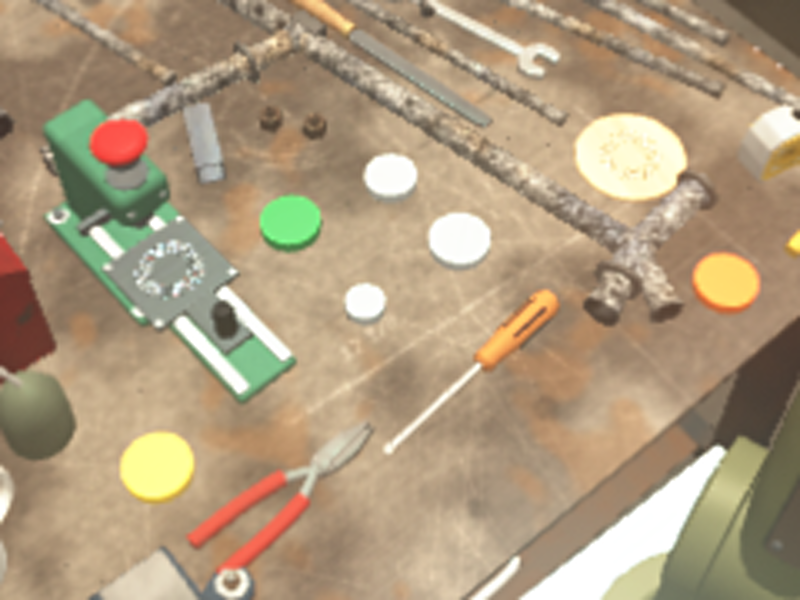

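The top crop shows the slide nearly out at (162,242), its knob at (165,320) and the palm head at (131,161). The three white blanks are at (394,362), (388,268) and (284,367), about 64, 56 and 40 mm across. The plywood plate is at (590,383). The green, yellow and orange discs are look-alikes. Next I'll locate everything in metres.

```bash
cat > h.py <<'E'
from station import *
import numpy as np, cv2
from scipy.optimize import least_squares
def proj(p,X):
    c=np.atleast_2d(X)@np.array(p["R"]).T+np.array(p["t"]); s=c[:,:2]/c[:,2:]
    s=s*(1+p["k1"]*(s**2).sum(1,keepdims=True))
    return s*[p["fx"],p["fy"]]+[p["cx"],p["cy"]]
A=np.linspace(0,2*np.pi,72,endpoint=False)
def cyl(p,x,y,d,z0,z1):
    r=np.c_[np.cos(A),np.sin(A)]*d/2+[x,y]
    return cv2.convexHull(proj(p,np.r_[np.c_[r,0*A+z0],np.c_[r,0*A+z1]]).astype(np.float32))
def cen(h):
    m=cv2.moments(h); return np.array([m["m10"],m["m01"]])/m["m00"],m["m00"]
def locate(p,uv,d,z0,z1,g=(.5,-.05)):
    "world xy of an upright cylinder whose silhouette centroid is uv"
    s=least_squares(lambda q:cen(cyl(p,*q,d,z0,z1))[0]-uv,g,diff_step=1e-3)
    return s.x,cen(cyl(p,*s.x,d,z0,z1))[1]
def blobs(p,kind,amin=60):
    H=cv2.cvtColor(p["image"],cv2.COLOR_BGR2HSV).astype(int);h,s,v=H[...,0],H[...,1],H[...,2]
    m={"white":(s<60)&(v>170),"red":((h<6)|(h>174))&(s>190)&(v>150),"wood":(h>12)&(h<30)&(s>50)&(s<175)&(v>195),"black":(v<50)}[kind]
    m=cv2.morphologyEx(m.astype(np.uint8),cv2.MORPH_OPEN,np.ones((2,2)))
    n,l,st,c=cv2.connectedComponentsWithStats(m)
    return [(c[i].round(1),int(st[i][4]),st[i][:4].tolist()) for i in range(1,n) if st[i][4]>amin]
E
python3 - <<'E'
from h import *
for n in("top","scene"):
    p=read_camera(n); g=(.5,-.05)
    for k,d,z0,z1,am in(("white",.064,0,.015,60),("red",.054,.185,.198,40),("wood",.12,0,.008,300),("black",.022,.030,.064,15)):
        for c,a,b in blobs(p,k,am):
            try: x,ar=locate(p,c,d,z0,z1); 
            except Exception as e: continue
            if .35<x[0]<.9 and abs(x[1])<.5: print(n,k,c,a,b,x.round(4),"d~",round(d*1000*(a/ar)**.5))
E
```

```text
top white [347.6 119. ] 156 [340, 111, 16, 19] [ 0.825  -0.2889] d~ 41
top white [363.5 167.2] 328 [353, 134, 25, 58] [ 0.6752 -0.3303] d~ 58
top white [203.9 162.2] 82 [201, 154, 7, 17] [0.6926 0.1345] d~ 29
top white [285.8 197.8] 318 [276, 188, 21, 20] [ 0.5846 -0.1037] d~ 57
top white [207.8 222.4] 188 [205, 204, 7, 37] [0.5139 0.118 ] d~ 43
top white [189.4 223.9] 179 [186, 206, 7, 37] [0.5099 0.1703] d~ 42
top white [ 84.  237.4] 549 [61, 223, 48, 29] [0.4723 0.4692] d~ 71
top white [288.4 235.8] 459 [277, 224, 24, 24] [ 0.4744 -0.1104] d~ 67
top white [244.3 237.5] 181 [237, 231, 16, 14] [0.4701 0.0138] d~ 42
top white [417.2 276. ] 251 [407, 269, 23, 16] [ 0.3595 -0.468 ] d~ 48
top white [358.7 276.9] 61 [352, 274, 17, 7] [ 0.3581 -0.3047] d~ 24
top red [133.3  94. ] 134 [126, 83, 14, 22] [0.8197 0.2919] d~ 33
top red [90.2 99.7] 150 [81, 90, 20, 18] [0.805  0.4037] d~ 34
top red [108.3 156.6] 500 [91, 137, 29, 37] [0.6496 0.3446] d~ 61
top red [182.7 155.3] 299 [173, 146, 20, 19] [0.6516 0.1562] d~ 48
top red [ 82.2 169.2] 67 [78, 165, 10, 10] [0.6169 0.4085] d~ 22
top wood 
[... 590 characters left out ...]
1.1] 275 [334, 225, 27, 34] [ 0.3548 -0.2756] d~ 65
scene white [288.4 242.3] 256 [279, 235, 20, 16] [ 0.4741 -0.1112] d~ 63
scene white [227.3 268.2] 137 [216, 257, 23, 23] [0.5138 0.1142] d~ 43
scene white [260.  260.9] 117 [254, 256, 13, 11] [0.4718 0.0118] d~ 41
scene white [214.  276.8] 152 [203, 266, 23, 23] [0.5123 0.1665] d~ 45
scene white [249.6 307.2] 163 [237, 298, 24, 21] [0.3546 0.1362] d~ 43
scene white [136.5 332.1] 1041 [117, 310, 38, 44] [0.4892 0.4512] d~ 103
scene wood [316.3 216.9] 655 [295, 200, 49, 39] [ 0.5044 -0.2662] d~ 117
scene wood [272.9 258.2] 2907 [227, 217, 100, 86] [ 0.4572 -0.0311] d~ 218
scene wood [188.7 303.8] 974 [170, 282, 46, 51] [0.4803 0.279 ] d~ 112
```

```bash
python3 - <<'E'
import cv2,numpy as np
a=cv2.imread("pics/top0.png")[140:250,155:235]
b=cv2.imread("pics/scene0.png")[195:295,160:240]
a=cv2.resize(a,(400,550),interpolation=cv2.INTER_CUBIC);b=cv2.resize(b,(400,500),interpolation=cv2.INTER_CUBIC)
b=cv2.copyMakeBorder(b,0,50,0,0,0);cv2.imwrite("pics/press.png",np.hstack([a,b]))
E
```

```text
(no output)
```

View pics/press.png

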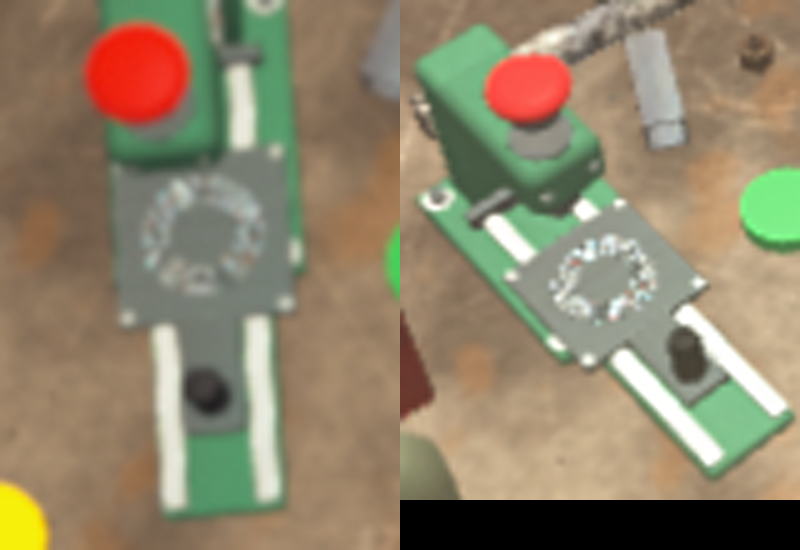

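The crop shows the slide rings centred at (203,233) in the top half and (604,278) in the scene half, with corners, knob and palm head clear. I'll fit the press pose to these points.

```bash
cat >> h.py <<'E'
def press_pts(q):
    x,y,a,s=q; c,d=np.cos(a),np.sin(a)
    P=np.array([[-s,0,.026],[-s-.05,.05,.026],[-s-.05,-.05,.026],[-s+.05,-.05,.026],[-s-.095,0,.064],[0,0,.190]])
    return np.c_[P[:,:2]@np.array([[c,d],[-d,c]])+[x,y],P[:,2]]
E
python3 - <<'E'
from h import *
T=np.array([[203,233],[120,326],[298,308],[284,146],[208,386],[137,74]])/5+[155,140]-.4
S=np.array([[204,278],[186,368],[310,285],[222,200],[288,336],[128,88]])/5+[160,195]-.4
pt,ps=read_camera("top"),read_camera("scene")
f=lambda q:np.r_[proj(pt,press_pts(q))-T,proj(ps,press_pts(q))-S].ravel()
for ff in(f,lambda q:f(q)[:12],lambda q:f(q)[12:]):
    r=least_squares(ff,[.65,.15,.05,.1],x_scale=[.1,.1,.1,.1]);print(r.x.round(4),np.degrees(r.x[2]).round(2));print(r.fun.reshape(-1,2).round(1).tolist())
    q=r.x
q=least_squares(f,[.65,.15,.05,.1]).x
np.save("press.npy",q)
print(press_pts(q).round(4))
# reach
pts={"knob":press_pts(q)[4,:2],"knobhome":q[:2]-.095*np.array([np.cos(q[2]),np.sin(q[2])]),"palm":q[:2],"nestout":q[:2]-.11*np.array([np.cos(q[2]),np.sin(q[2])]),"plate":[.4509,-.331],"b64":[.474,-.111],"b56":[.585,-.1045],"b40":[.471,.013]}
for n,p in pts.items():
    for off in(0,90,180,-90):
        yaw=np.degrees(q[2])+off; o=[]
        for z in(.03,.1,.2,.25):
            j=inverse_kinematics([*p,z],[180,0,yaw]); o.append(None if j is None else int(j[6]))
        print(n,off,o)
E
```

```text
[0.6547 0.1577 0.1045 0.0403] 5.99
[[0.2, 0.3], [0.4, 0.6], [0.1, 0.4], [0.1, -0.9], [-0.9, -0.4], [0.3, -0.1], [0.2, 0.5], [0.6, 0.5], [-0.0, -0.3], [-0.3, -0.8], [-0.4, 0.1], [-0.0, 0.2]]
[0.6546 0.158  0.1095 0.0403] 6.27
[[0.1, 0.3], [0.4, 0.7], [0.1, 0.4], [-0.0, -1.0], [-0.8, -0.4], [0.2, -0.0]]
[0.6552 0.1572 0.0969 0.0407] 5.55
[[0.3, 0.4], [0.4, 0.4], [0.0, -0.3], [-0.1, -0.8], [-0.6, 0.2], [0.0, -0.0]]
[[0.6146 0.1535 0.026 ]
 [0.5597 0.198  0.026 ]
 [0.5701 0.0985 0.026 ]
 [0.6696 0.109  0.026 ]
 [0.5201 0.1436 0.064 ]
 [0.6547 0.1577 0.19  ]]
knob 0 [-120, -116, -112, -103]
knob 90 [-32, -28, -20, -13]
knob 180 [58, 62, 67, 69]
knob -90 [140, 148, 152, None]
knobhome 0 [-122, -118, -114, -103]
knobhome 90 [-34, -30, -23, -13]
knobhome 180 [55, 60, 64, 66]
knobhome -90 [139, 145, 151, 150]
palm 0 [-121, -120, -118, -117]
palm 90 [-33, -32, -29, -27]
palm 180 [54, 57, 61, 62]
palm -90 [139, 143, 147, 149]
nestout 0 [-121, -117, -113, -103]
nestout 90 [-34, -30, -22, -13]
nestout 180 [56, 60, 65, 66]
nestout -90 [139, 146, 153, 151]
plate 0 [-55, -53, -52, -52]
plate 90 [31, 33, 36, 36]
plate 180 [118, 121, 124, 125]
plate -90 [-142, -141, -141, -141]
b64 0 [-80, -77, -74, -73]
b64 90 [7, 12, 15, 16]
b64 180 [96, 101, 105, 106]
b64 -90 [-146, -153, None, None]
b56 0 [-87, -85, -82, -82]
b56 90 [0, 2, 5, 6]
b56 180 [87, 90, 94, 95]
b56 -90 [-139, -145, -151, -153]
b40 0 [-98, -93, -87, -88]
b40 90 [-10, -3, 2, 1]
b40 180 [79, 86, 92, 94]
b40 -90 [None, None, None, None]
```

```bash
cat >> h.py <<'E'
Q=np.load("press.npy"); E=np.array([np.cos(Q[2]),np.sin(Q[2])]); Y=np.degrees(Q[2])+90
PLATE=np.array([.4509,-.331])
def back(w): return .057*(.9947-np.sqrt(1-(-.103+w/.114)**2))
def F(): return np.array(read_state()["wrist_force"])
def up(z=.2): p=read_state()["position"]; movel([p[0],p[1],z],v=.2)
def nest(s): return Q[:2]-s*E
def pull_push(s0,s1,v=.05):
    "grip the knob with slide at s0, take it to s1 (0 or .11 end felt by force), let go, lift"
    k=nest(s0+.095); command_gripper(.6)
    movep([*k,.2],[180,0,Y]); movel([*k,.034],v=.15); command_gripper(0,40)
    print("knob w",round(read_state()["width"]*85,1))
    sg=np.sign(s1-s0); near=s1-sg*.008; b=F()@E
    movel([*nest(near+.095),.034],v=v)
    for i in range(1,14):
        t=near+sg*.001*i; movel([*nest(t+.095),.034],v=.02); f=F()@E-b
        if abs(f)>9 and i>2: break
    print("end cmd",round(t,4),"f",round(f,1),"tcp s",round(float((Q[:2]-np.array(read_state()["position"])[:2])@E)-.095,4))
    command_gripper(.6); up()
def pick(xy,d,z,yaw,n=None):
    zt=z+.003-back(d); command_gripper(min(1,(d+.018)/.085))
    movep([*xy,.18],[180,0,yaw]); movel([*xy,zt],v=.15); command_gripper(0,60)
    movel([*xy,zt+.03],v=.08); s=read_state(); print("pick w",round(s["width"]*85,1),"f",round(s["finger_force"],1),"Fz",round(s["wrist_force"][2],1))
    movel([*xy,.2],v=.2); return zt-z
def place(xy,z,d,yaw):
    zt=z+.003-back(d)+.001
    movep([*xy,.2],[180,0,yaw]); s=read_state();print("carry w",round(s["width"]*85,1))
    movel([*xy,z+.04],v=.2); movel([*xy,zt],v=.06); wait(.2)
    command_gripper(min(1,(d+.016)/.085)); movel([*xy,zt+.04],v=.08); up()
def see(d,z,near,tol=.06):
    "mean xy of a white blank of size d on height z near a place, from both cameras"
    r=[]
    for n in("top","scene"):
        p=read_camera(n); best=None
        for c,a,b in blobs(p,"white",40):
            x,ar=locate(p,c,d,z,z+.015); k=(a/ar)**.5
            if np.hypot(*(x-near))<tol and .75<k<1.2 and (best is None or abs(k-1)<abs(best[1]-1)): best=(x,k)
        print(n,None if best is None else (best[0].round(4),round(best[1],2)))
        if best: r.append(best[0])
    return np.mean(r,axis=0) if r else None
E
python3 - <<'E'
from h import *
up(.3); pull_push(Q[3],.11)
b=see(.064,0,[.474,-.111]); print(b,read_state()["time"])
E
```

```text
knob w 20.8Traceback (most recent call last):
  File "<stdin>", line 2, in <module>
  File "h.py", line 39, in pull_push
    sg=np.sign(s1-s0); near=s1-sg*.008; b=F()@E
                                          ~~~^~
ValueError: matmul: Input operand 1 has a mismatch in its core dimension 0, with gufunc signature (n?,k),(k,m?)->(n?,m?) (size 2 is different from 3)
```

```bash
sed -i 's/\["wrist_force"\])$/["wrist_force"])[:2]/' h.py; python3 - <<'E'
from h import *
command_gripper(.6); up(); pull_push(Q[3],.11)
b=see(.064,0,[.474,-.111]); print(b,read_state()["time"])
E
```

```text
knob w 20.4
end cmd 0.113 f 10.3 tcp s 0.1105
top (array([ 0.4744, -0.1102]), 1.05)
scene (array([ 0.4745, -0.1114]), 1.0)
[ 0.47441857 -0.11078773] 15.825
```

```bash
python3 - <<'E'
from h import *
b=see(.064,0,[.474,-.111])
pick(b,.064,0,Y); place(nest(.11),.026,.064,Y)
movep([.45,-.2,.25],[180,0,Y])
print(nest(.11).round(4)); print(see(.064,.026,nest(.11)),read_state()["time"])
cv2.imwrite("pics/a.png",np.vstack([cv2.resize(read_camera(n)["image"][y:y+110,x:x+220],(600,300)) for n,x,y in(("top",120,140),("scene",140,190))]))
E
```

```text
top (array([ 0.4744, -0.1102]), 1.05)
scene (array([ 0.4745, -0.1114]), 1.0)
pick w 61.0 f 69.0 Fz -3.8
carry w 60.8
[0.5453 0.1462]
top (array([0.5451, 0.1479]), 0.99)
scene (array([0.5433, 0.1456]), 1.03)
[0.54419552 0.14674149] 26.75
```

View pics/a.png

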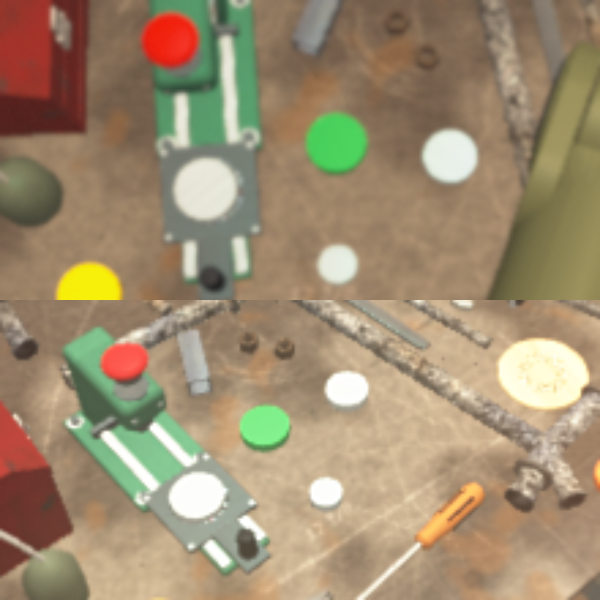

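The blank lies flat and centred on the slide rings: top half at (205,188), scene half at (197,495). Next I push it home and stamp.

```bash
cat >> h.py <<'E'
def stamp():
    command_gripper(0); movep([*Q[:2],.26],[180,0,Y]); movel([*Q[:2],.202],v=.15)
    f0=read_state()["wrist_force"][2]
    movel([*Q[:2],.180],v=.06)
    for z in np.arange(.179,.170,-.001):
        movel([*Q[:2],z],v=.03); s=read_state(); f=s["wrist_force"][2]-f0
        if f>16: break
    print("stop z",round(s["position"][2],4),"f",round(f,1)); wait(.6)
    movel([*Q[:2],.27],v=.12)
E
python3 - <<'E'
from h import *
pull_push(.11,0); stamp(); print(read_state()["time"])
E
```

```text
knob w 20.5
end cmd -0.002 f -9.9 tcp s 0.0005
stop z 0.176 f 20.1
41.925
```

```bash
python3 - <<'E'
from h import *
pull_push(0,.11)
movep([.45,-.2,.25],[180,0,Y]); b=see(.064,.026,nest(.11)); print(b)
pick(b,.064,.026,Y); place(PLATE,.008,.064,Y-90)
movep([.55,.12,.25],[180,0,Y])
print(see(.064,.008,PLATE)); print(see(.056,0,[.585,-.1045])); print(read_state()["time"])
p=read_camera("top");cv2.imwrite("pics/b.png",cv2.resize(p["image"][140:290,250:450],(800,600)))
E
```

```text
knob w 20.8
end cmd 0.111 f 9.4 tcp s 0.1105
top (array([0.5428, 0.1478]), 0.99)
scene (array([0.5417, 0.1447]), 1.03)
[0.54223082 0.14625677]
pick w 61.0 f 65.9 Fz -4.5
carry w 61.3
top (array([ 0.4517, -0.3329]), 1.0)
scene None
[ 0.45170672 -0.33288499]
top (array([ 0.6235, -0.0918]), 0.99)
scene (array([ 0.6239, -0.094 ]), 0.97)
[ 0.62370013 -0.0928973 ]
64.0917
```

View pics/b.png

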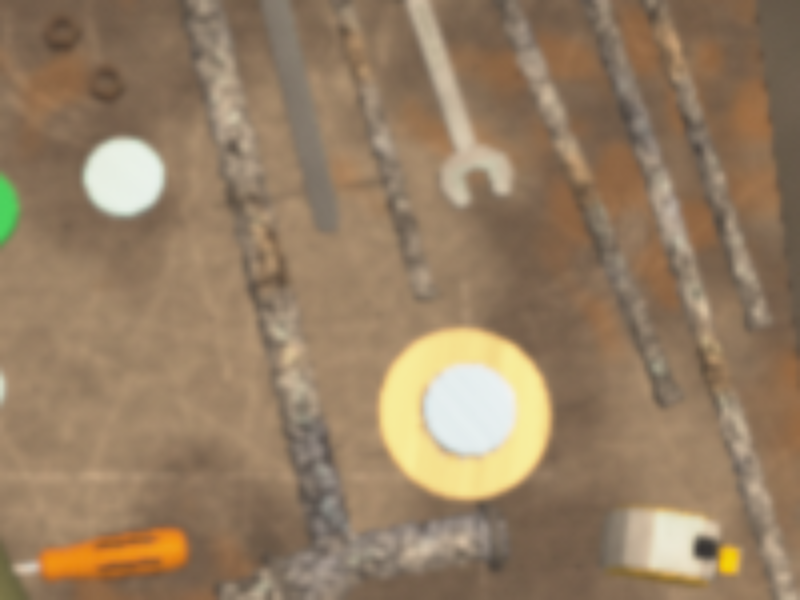

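The 64 mm blank at (470,408) sits about 2 mm off the centre of the plate at (466,412). The 56 mm blank has been knocked to (122,176), near the nuts, so I'll grip it along y.

```bash
python3 - <<'E'
from h import *
b=see(.056,0,[.624,-.093]); pick(b,.056,0,Y-90); place(nest(.11),.026,.056,Y)
movep([.45,-.2,.25],[180,0,Y])
b=see(.056,.026,nest(.11)); e=b-nest(.11); print(e.round(4),read_state()["time"])
if np.hypot(*e)<.004: pull_push(.11,0); stamp(); print(read_state()["time"])
E
```

```text
top (array([ 0.6235, -0.0921]), 1.0)
scene (array([ 0.6239, -0.094 ]), 0.97)
pick w 53.5 f 63.5 Fz -2.8
carry w 53.6
top (array([0.5456, 0.1454]), 1.02)
scene (array([0.5448, 0.1439]), 1.08)
[-0.0001 -0.0015] 74.8917
knob w 20.6
end cmd -0.002 f -9.5 tcp s 0.0005
stop z 0.176 f 19.2
89.9083
```

```bash
python3 - <<'E'
from h import *
pull_push(0,.11)
movep([.45,-.2,.25],[180,0,Y]); b=see(.056,.026,nest(.11)); print(b)
pick(b,.056,.026,Y); place(PLATE+[0,.001],.023,.056,Y-90)
movep([.55,.12,.25],[180,0,Y])
print(see(.056,.023,PLATE)); print(read_state()["time"])
p=read_camera("top");cv2.imwrite("pics/c.png",cv2.resize(p["image"][140:290,220:420],(800,600)))
movep([.45,-.2,.25],[180,0,Y]);print(see(.040,0,[.471,.013],.12))
E
```

```text
knob w 20.4
end cmd 0.111 f 10.8 tcp s 0.1105
top (array([0.5434, 0.1453]), 1.01)
scene (array([0.5387, 0.1454]), 1.14)
[0.54101897 0.14536127]
pick w 53.5 f 63.5 Fz -3.7
carry w 53.2
top (array([ 0.4504, -0.3308]), 1.11)
scene None
[ 0.45041071 -0.33077061]
111.675
top (array([0.4701, 0.0136]), 1.04)
scene (array([0.4713, 0.0122]), 0.97)
[0.47069667 0.01287932]
```

View pics/c.png

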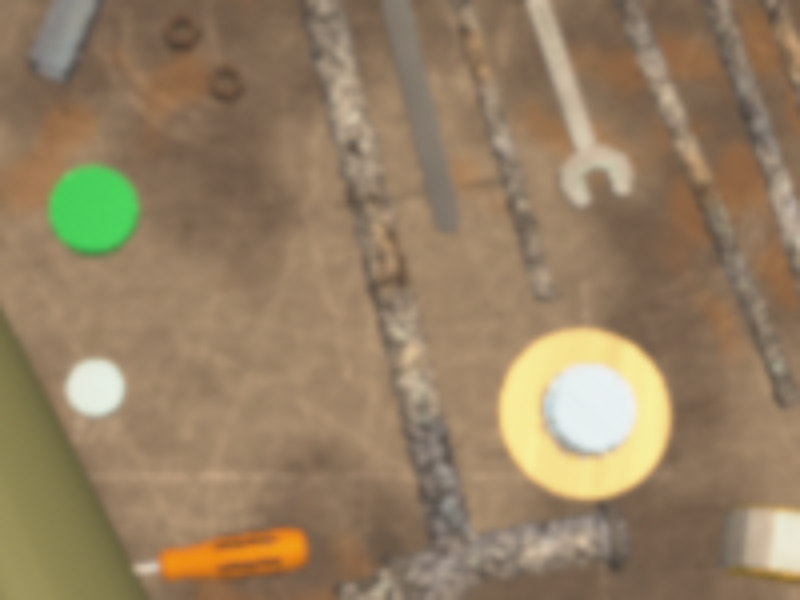

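The stack at (590,408) is centred to within 2 mm, and the 40 mm blank is undisturbed at (95,387).

```bash
python3 - <<'E'
from h import *
b=see(.040,0,[.471,.013]); pick(b,.040,0,Y); place(nest(.11),.026,.040,Y)
movep([.45,-.2,.25],[180,0,Y])
b=see(.040,.026,nest(.11)); e=b-nest(.11) if b is not None else 1; print(e,read_state()["time"])
if np.hypot(*e)<.004: pull_push(.11,0); stamp(); print(read_state()["time"])
E
```

```text
top (array([0.4695, 0.0136]), 1.04)
scene (array([0.4713, 0.0122]), 0.97)
pick w 37.2 f 60.2 Fz -1.5
carry w 37.2
top (array([0.5448, 0.1482]), 1.02)
scene None
[-0.00053655  0.00199611] 123.275
knob w 20.5
end cmd -0.002 f -9.6 tcp s 0.0005
stop z 0.176 f 19.1
138.175
```

```bash
python3 - <<'E'
from h import *
pull_push(0,.11)
movep([.48,-.12,.25],[180,0,Y]); b=see(.040,.026,nest(.11)); print(b)
pick(b,.040,.026,Y)
s=see(.056,.023,PLATE); 
place(PLATE+[0,.001],.038,.040,Y-90)
print(read_state()["time"]); pull_push(.11,0); print(read_state()["time"])
see(.040,.038,PLATE)
I=[read_camera(n)["image"] for n in("top","scene")]
cv2.imwrite("pics/d.png",np.vstack([cv2.resize(I[0][200:280,320:440],(450,300),interpolation=2),cv2.resize(I[1][180:260,270:390],(450,300),interpolation=2)]))
print(read_state()["time"])
E
```

```text
knob w 20.7
end cmd 0.111 f 11.1 tcp s 0.1105
top (array([0.5425, 0.1473]), 1.04)
scene None
[0.54248872 0.14728088]
pick w 37.3 f 60.2 Fz -2.2
top (array([ 0.4504, -0.3308]), 1.11)
scene None
carry w 37.2
157.3667
knob w 20.9
end cmd -0.002 f -9.7 tcp s 0.0005
167.0083
top None
scene None
167.2083
```

View pics/d.png

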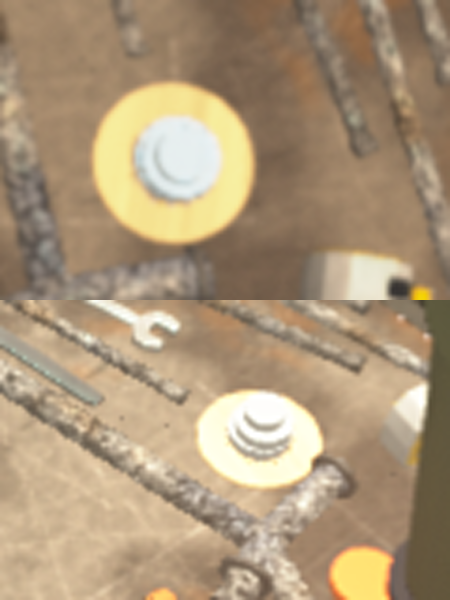

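The stack of three is on the plate, in the top half around (178,158). I'll check the top disc's centring by overlaying the predicted circles.

```bash
python3 - <<'E'
from h import *
o=[]
for n,x0,y0 in(("top",340,218),("scene",315,196)):
    p=read_camera(n); a=cv2.resize(p["image"][y0:y0+52,x0:x0+52],(520,520),interpolation=cv2.INTER_CUBIC)
    a=np.clip((a.astype(float)-60)*1.3,0,255).astype(np.uint8)
    if n=="scene": x0=x0
    for d,z,c in((.12,.008,(0,0,255)),(.064,.023,(0,150,0)),(.056,.038,(255,0,0)),(.04,.053,(200,0,200))):
        u=proj(p,np.c_[np.c_[np.cos(A),np.sin(A)]*d/2+PLATE,0*A+z]); u=((u-[x0,y0]+.5)*10).astype(np.int32)
        cv2.polylines(a,[u],True,c,1)
    o.append(a[:, :400] if 0 else cv2.resize(a,(400,400)))
cv2.imwrite("pics/e.png",np.hstack(o))
E
```

```text
(no output)
```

View pics/e.png

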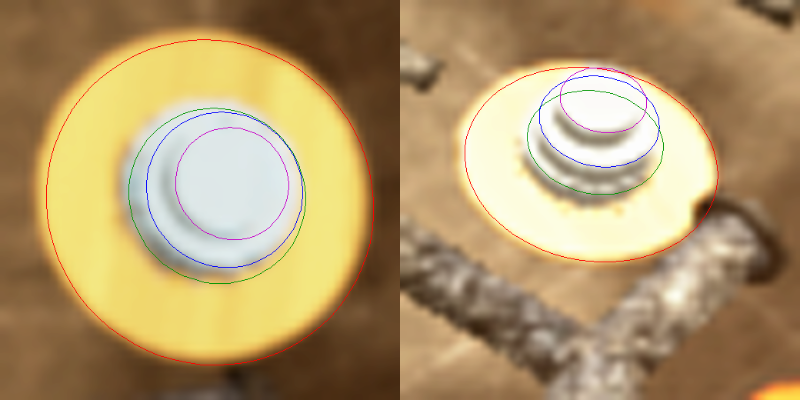

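```bash
python3 - <<'E'
from h import *
movep([.5,.0,.3],[180,0,Y]); print(sign_off(),read_state()["time"])
E
```

```text
the job is handed in; nothing more can be done
the job is handed in; nothing more can be done
```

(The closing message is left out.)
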